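# Open the deposit box lock at the hotel desk and hold it

## Task

Take the key with the square bow out of the wooden key rest, push it fully home into the keyhole on top of the steel deposit box (the pins are sticky: wiggle the key if it stops short), then turn it a quarter turn clockwise, seen from above, to its stop. The lock springs back, so finish while still holding the key in the gripper with the lock turned and the key fully in. Leave the two other keys standing in the rest, and leave the bell, the glass jar and the card stand where they are.

Things in the scene. Friction and masses are not known exactly. Their poses are not given: they have to be found in the camera images.
- key_square: The key to use: steel, 73 mm long, 60 g, upright in the key rest, may lean a little. Origin: centre of its tip; z up to the bow, x across the bow's and bit's width, y through the thickness; same after a half turn about z. Bit from the tip up: 14 mm wide (x), 4 mm thick, 17 mm tall, its lowest 7 mm tapering to 7 mm width. Then a round shank 5 mm thick, then the bow from z = 43 to 73 mm.
- bow (a point): A point in the square key's bow, 60 mm above its tip on the key's axis; same axes as the key. The bow is a plain steel block with square corners, 34 mm wide (x), 9 mm thick (y), 30 mm tall; its two flat faces are to be pinched across y.
- key_round: A spare key, same bit and shank, but with a smaller round bow, 24 mm across and 9 mm thick (z = 42 to 66 mm). Origin at its tip, z up. Stands in another slot of the rest; to be left alone.
- key_diamond: A spare key, same bit and shank, but with a diamond-shaped bow (a 17 mm square standing on its corner, 24 mm across, 9 mm thick, z = 42 to 66 mm). Origin at its tip, z up. Stands in another slot of the rest; to be left alone.
- key_rest: Fixed wooden block, 170 (x) by 48 (y) by 36 mm high, origin at the centre of its underside. Three slots in its top along its x, at -55, 0 and 55 mm, each 16 by 6 mm and 25 mm deep: the keys' tips stand 11 mm, the bows begin about 54 mm above the counter. Which key stands where varies; the keys' x axes lie along the block's x.
- deposit_box: Fixed grey steel box, 125 mm (x) by 150 mm (y) by 65 mm high, origin at the centre of its underside. A square brass lock plate, 46 mm wide and 5 mm thick, lies on the middle of its top. A black envelope slot (look only) lies beside it, 43 mm towards +x.
- keyhole (a point): Centre of the keyhole's mouth, on top of the brass plate (70 mm above the counter). x axis (as the box's) along the long side of the slot, z up. The slot in the plate is 17 (x) by 7 mm, chamfered 2 mm at the mouth, through the 5 mm plate; below it the turning plug's keyway is 17 by 6 mm and 21 mm deep.
- keyhole_floor (a point): Centre of the keyway's floor, 26 mm below the keyhole's mouth, same axes; the key's tip rests here when fully home. Two sprung pins at the ends of the keyway, 10 and 16 mm below the mouth, must be pushed aside: about 5 to 15 N of downward push, varying with friction; small yaw wiggles help. The plate lets the key turn only within about 4 mm of home; turned, it cannot be pulled out.
- plug (a joint): Turn of the lock plug, rad: 0 at rest (keyway in line with the plate's slot), grows clockwise seen from above to a hard stop at 1.57. A spring turns it back to 0 (about 0.02 N m at 0, 0.07 N m at the stop). The bit has about 0.15 rad of play in the keyway, so the key must turn that much further than the plug.
- bell: Bystander: brass counter bell on a black foot, 64 mm across, 46 mm high; origin at the centre of its underside.
- jar: Bystander: lidded glass jar, 110 mm across, 192 mm high; origin at the centre of its underside.
- card_stand: Bystander: clear card stand, 110 mm wide, about 135 mm high; origin at the centre of its underside.
Mind the look-alikes: they are no part of the job. What is shaped like the key_square but purple is not meant.

How it is judged (in metres and radians):
On the way, in this order (a step that is already met when the one before it is completed fails the run):
1. the square-bowed key is lifted clear of the key rest, in the gripper (height (world z) of key_square above 0.05 m and contact force between key_square and the fingers above 0.5 N), for 0.1 s.
2. the key is fully home in the keyhole before it is turned (distance between key_square and keyhole_floor below 0.006 m and angle between key_square's own z axis and vertical below 0.2 rad and value of joint plug below 0.4 rad), for 0.1 s.
At the end, for the whole second after the job is handed in: plug turned at least 1.35 rad; square-bowed key tip within 7 mm of the keyway floor, key within 0.2 rad of upright and gripped by the fingers with over 1 N; spare keys within 15 mm, bell, jar and card stand within 30 mm of where they stood (value of joint plug above 1.35 rad and distance between key_square and keyhole_floor below 0.007 m and angle between key_square's own z axis and vertical below 0.2 rad and contact force between key_square and the fingers above 1 N and distance of each of key_round, key_diamond from where it was at the start of the episode below 0.015 m and distance of each of bell, jar, card_stand from where it was at the start of the episode below 0.03 m); the arm keeps its last pose, push and grip.
It fails at once if a spare key is pulled out or knocked over (distance of any of key_round, key_diamond from where it was at the start of the episode above 0.015 m or angle between any of key_round, key_diamond's own z axis and vertical above 0.5 rad).
It fails at once if the bell, jar or card stand is pushed away (distance of any of bell, jar, card_stand from where it was at the start of the episode above 0.03 m).
It also fails if it takes over 58 s, if anything falls off the work surface, if the arm or the gripper's body presses on something with over 40 N, if the wrist force passes 120 N, or if a joint passes its speed limit or range.

## Robot

A 6-joint arm with a two-finger parallel gripper is mounted at the origin on the work surface. World frame = base frame: x ahead of the robot, y to its left, z up, the work surface at z = 0. Lengths are in mm, angles in rad, forces in N, time in s.
With the tool pointing down it reaches from about 225 to 725 mm from the base axis. Payload 3.1 kg.
Tool frame: the origin (TCP) lies where the fingers leave the gripper's body, on its centre line; the fingertips stand 73 mm ahead of it and the grasp point (between the pads) lies 54 mm ahead of it (tcp_to_tips is the distance from the TCP to the fingertips, in mm); x points along the fingers, y is the direction in which the jaws open and shut, and the axes are right-handed (so a half turn about x gives the same grasp; the last joint's range is limited). The gripper opens to 85 mm and grips with 20 to 120 N. Pads are 22 mm wide; open, the fingers measure 114 mm over their backs; the gripper's body (76 mm by 85 mm) begins 54 mm behind the grasp point. The pads swing forward as they close: fully open they stand 13 mm farther back than shut.
Start: joints at [-1.288, 0.048, 0.099, 1.622, 0, 1.443], TCP at [209.64, -481.32, 303.912] pointing down, gripper open.
Joint ranges: [-2.91, 2.91], [-0.99, 1.94], [-1.21, 1.42], [-2.12, 2.29], [-1.49, 1.47], [-3.14, 3.14]. Speed limits (rad/s): [2.79, 2.79, 3.14, 3.14, 3.14, 3.14].

## Interface

Orientations are given as a 3x3 rotation matrix whose columns are the frame's x, y, z axes.
In Python, from bench import sense, camera, camera_params, hand_in, tcp_to_tips gives the robot as it stands.
- The arm moves only by the tool drive_tool, never from a script. Its argument "plan" is a list that holds one entry, the list of rows, each a list of 7 numbers: the finger opening in mm, from 0 to 85.4, then the shift along the tool's x, y, z in mm, then the turn, a rotation vector about the tool's x, y, z in degrees. A call has 1 to 5 rows; each row shifts and turns the pose as measured when the row begins, along the tool's axes as they then stand; what a row does not reach is not made up. A row lasts 1/12 s, in which the tool goes at most 41.7 mm and 7.16 degrees, less where a joint would pass 70% of its speed; a pose out of reach is approached as far as the arm can. A call with a gripper value outside its range is refused whole. The fingers move at their own pace and stop on an object; "squeeze" is the grip in N (left out, the last holds). Time passes only in rows, so rows that do not move let the fingers close. It gives the time, the measured TCP pose, the force and the opening at its end, in the units of the state.
- sense(): the state, without advancing time (a new reading comes with each control period).
- camera(name): name is "scene" or "top" or "wrist"; returns the picture (400x640x3 uint8, blue, green, red); there is no depth.
- camera_params(name): a dict with "fov_y" (degrees; the focal length in pixels is half the picture's height over the tangent of half this angle, whatever the lens; pixels are square), "cx", "cy" (the principal point, pixels), "extrinsics" (4x4, takes a point from camera to world coordinates). Camera axes: x right, y up, looking along -z (the intrinsics and any distortion apply to the point x, -y, -z); pixel columns grow to the right and rows downward; lengths in mm; the calibration is good to about 2 mm. A picture is of the moment at which its call begins: read the wrist's pose just before it. camera_params takes no time and is no camera call; for the wrist camera it gives the pose at the moment of the call.
- hand_in(): hands the job in, once; it reports no verdict.
The state is a dict: "t": time; "qpos": joint angles; "joint_velocities": joint speeds; "joint_torque": joint torques, N m; "eef_pos": TCP position; "eef_rot": TCP orientation; "contact_force": force on the tool from outside, world axes, zero at the start; "torque": the same for the moment, N m; "gripper_width": finger opening in mm.
Only numpy, scipy, OpenCV 4.12 (cv2) and the standard library are available. Lean on these libraries where they do the work, as an engineer would, in place of code of your own. Each camera call takes 0.05 s, during which the arm holds its last target. There are 200 camera calls.

## Working session

There is one attempt and no reset: what is moved stays moved. The work goes in short steps, Python scripts to look and compute and a tool call to move; the robot and the scene stay as the last step left them, time stands still between calls to the robot, and variables do not carry over. Pictures are saved under pics/ and viewed, about 8 in all and at most 12, crops included, and the job is handed in when it is done.

Besides the shell and the picture viewer there is one more tool, called by a JSON object that holds its "op" and its "data". drive_tool: Moves the arm, as the interface text tells. Its arguments: {"type":"object","properties":{"plan":{"type":"array"},"squeeze":{"type":"number"}},"required":["plan"]}

```bash
ls; mkdir -p pics; python3 - <<'E'
from bench import *
import cv2, numpy as np
np.set_printoptions(precision=3,suppress=True)
print(sense())
print(tcp_to_tips)
for n in ("scene","top","wrist"):
    print(n,camera_params(n)); cv2.imwrite(f"pics/{n}0.png",camera(n))
a=[cv2.imread(f"pics/{n}0.png") for n in ("scene","top")]
E
```

```text
pics
{'t': 0.0, 'qpos': array([-1.288,  0.049,  0.098,  1.622,  0.   ,  1.443]), 'joint_velocities': array([-0.   , -0.002, -0.   ,  0.001,  0.001,  0.001]), 'joint_torque': array([  0.001, -33.878,  32.001,   0.02 ,  -0.   ,  -0.   ]), 'eef_pos': array([ 209.512, -480.922,  302.741]), 'eef_rot': array([[-0.001,  0.399, -0.917],
       [ 0.002, -0.917, -0.399],
       [-1.   , -0.002, -0.   ]]), 'contact_force': array([0.392, 0.292, 0.168]), 'torque': array([0.038, 0.005, 0.04 ]), 'gripper_width': 85.36894215673355}
72.6
scene {'fov_y': 52.9790063364063, 'cx': 322.1063063982082, 'cy': 204.68601983567154, 'extrinsics': array([[   0.292,   -0.746,    0.598, 1118.318],
       [   0.956,    0.233,   -0.177, -175.984],
       [  -0.007,    0.624,    0.781,  821.467],
       [   0.   ,    0.   ,    0.   ,    1.   ]])}
top {'fov_y': 47.11809922936665, 'cx': 316.1742805016012, 'cy': 194.58556714472363, 'extrinsics': array([[  -0.018,    0.997,   -0.079,  445.416],
       [  -1.   ,   -0.017,    0.008,    8.521],
       [   0.006,    0.079,    0.997, 1274.838],
       [   0.   ,    0.   ,    0.   ,    1.   ]])}
wrist {'fov_y': 63.21539035070894, 'cx': 326.31089789946344, 'cy': 201.23596412329184, 'extrinsics': array([[   0.399,    0.884,    0.243,  271.066],
       [  -0.917,    0.385,    0.103, -453.477],
       [  -0.003,   -0.264,    0.965,  372.694],
       [   0.   ,    0.   ,    0.   ,    1.   ]])}
```

View pics/scene0.png

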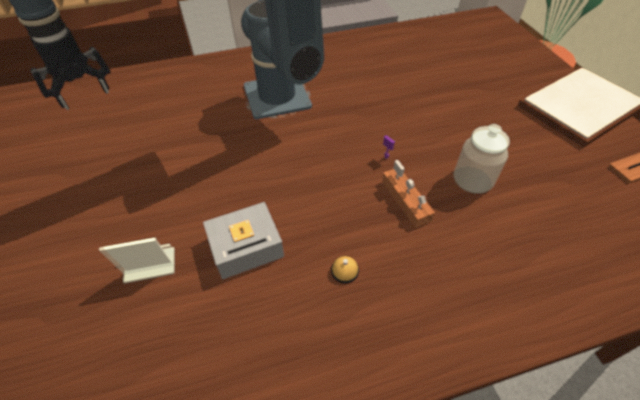

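View pics/top0.png

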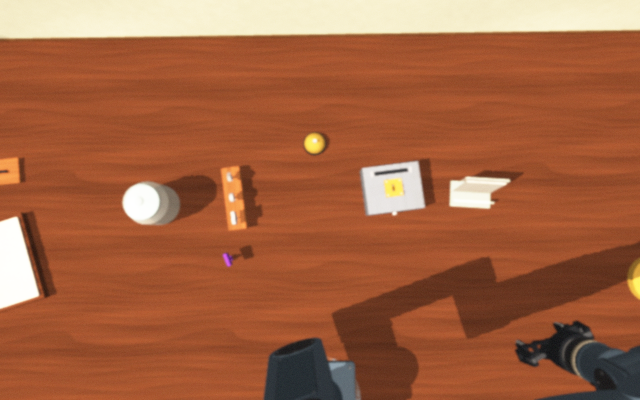

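Candidates for the square key: three steel keys in the rest at scene (398,169), (409,186), (422,201), seen from the top at (236,218), (233,195), (230,177). The purple look-alike is at scene (389,145), top (228,259), and is ruled out. The deposit box's plate is at top (394,187).

```bash
cat > h.py <<'E'
import numpy as np, cv2
from bench import *
np.set_printoptions(precision=2,suppress=True)
def ray(p,uv):
    f=200/np.tan(np.radians(p["fov_y"])/2); E=p["extrinsics"]
    d=np.array([(uv[0]-p["cx"])/f,-(uv[1]-p["cy"])/f,-1.]); return E[:3,3],E[:3,:3]@d
def onz(p,uv,z):
    o,d=ray(p,uv); return o+d*(z-o[2])/d[2]
def proj(p,P):
    f=200/np.tan(np.radians(p["fov_y"])/2); E=p["extrinsics"]
    c=E[:3,:3].T@(np.asarray(P,float)-E[:3,3]); return np.array([p["cx"]+f*c[0]/-c[2],p["cy"]-f*c[1]/-c[2]])
def two(p,u,q,v):
    a,d=ray(p,u);b,e=ray(q,v); s=np.linalg.lstsq(np.c_[d,-e],b-a,rcond=None)[0]
    x,y=a+s[0]*d,b+s[1]*e; return (x+y)/2,np.linalg.norm(x-y)
E
python3 - <<'E'
from h import *
T=camera_params("top");S=camera_params("scene")
t=cv2.imread("pics/top0.png");s=cv2.imread("pics/scene0.png")
hsv=cv2.cvtColor(t,cv2.COLOR_BGR2HSV)
def blob(m,x0,y0,x1,y1):
    k=np.zeros_like(m);k[y0:y1,x0:x1]=m[y0:y1,x0:x1]
    c=max(cv2.findContours(k,0,2)[0],key=cv2.contourArea);return c
m=cv2.inRange(hsv,(18,120,120),(35,255,255)); c=blob(m,360,160,430,220); r=cv2.minAreaRect(c); print("plate",r, onz(T,r[0],70))
m=cv2.inRange(hsv,(0,0,100),(179,60,255)); c=blob(m,350,150,432,222); r=cv2.minAreaRect(c)
print("box",r,[onz(T,q,65) for q in cv2.boxPoints(r)])
for i,j in (((236,218),(398,169)),((233,195),(409,186)),((230,177),(422,201)),((394,187),(241,231))): print(two(T,i,S,j))
a=cv2.resize(t[155:270,205:265],None,fx=5,fy=5,interpolation=2);b=cv2.resize(s[125:230,375:440],None,fx=5.5,fy=5.5,interpolation=2)
H=max(a.shape[0],b.shape[0]);p=lambda i:cv2.copyMakeBorder(i,0,H-i.shape[0],0,0,0)
cv2.imwrite("pics/crop.png",np.hstack([p(a),p(b)]))
E
```

```text
plate ((393.5, 187.5), (15.0, 17.0), 90.0) [ 556.16 -205.2    70.  ]
box ((392.3077087402344, 188.9615478515625), (50.358097076416016, 59.66070556640625), 82.87498474121094) [array([ 611.11, -117.44,   65.  ]), array([ 628.31, -275.81,   65.  ]), array([ 494.83, -287.61,   65.  ]), array([ 478.05, -130.56,   65.  ])]
(array([484.23, 214.13,  65.61]), np.float64(5.950053255618469))
(array([544.54, 220.32,  62.62]), np.float64(1.7096649514905755))
(array([594.15, 230.94,  57.21]), np.float64(5.6782044908701))
(array([ 557.98, -206.26,   65.97]), np.float64(2.0378534287580092))
```

View pics/crop.png

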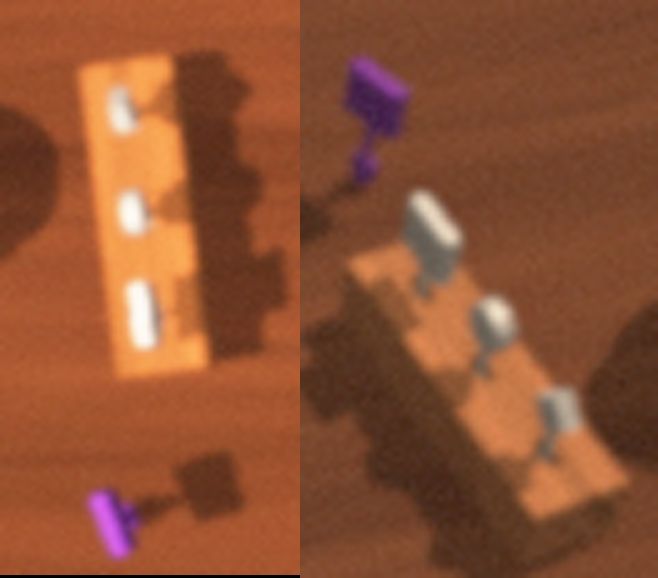

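The close crop shows the square bow (wide block) at the robot-side slot of the rest: top (233,218), scene (398,169). The middle key is round, the far one diamond, and the purple one stands off the rest.

```bash
python3 - <<'E'
from h import *
T=camera_params("top");S=camera_params("scene")
L=lambda a:(205+a[0]/5-.4,155+a[1]/5-.4); R=lambda a:(375+(a[0]-300)/5.5-.4,125+a[1]/5.5-.4)
c=[onz(T,L(q),36) for q in((80,68),(172,55),(210,365),(117,378))]
print(c,np.mean(c,0)); 
d=(c[0]-c[3]+c[1]-c[2])/2;print("rest x",d,np.linalg.norm(d),np.degrees(np.arctan2(d[1],d[0])))
e=[onz(T,L(q),84) for q in((133,283),(152,345))];print("bow",e,onz(T,L((142.5,314)),84),np.linalg.norm(e[0]-e[1]))
print("scene bow top",onz(S,R((440,219)),84))
t=cv2.imread("pics/top0.png")
print("jar",onz(T,(148,203),192),"bell",onz(T,(315,143),46),"purple",onz(T,(226,260),70))
# plate edges, box edges
g=cv2.cvtColor(t,cv2.COLOR_BGR2HSV)
c=cv2.resize(t[150:225,350:435],None,fx=7,fy=7,interpolation=2);cv2.imwrite("pics/box.png",c)
E
```

```text
[array([620.04, 257.57,  36.  ]), array([626.32, 207.58,  36.  ]), array([457.72, 187.9 ,  36.  ]), array([451.63, 237.91,  36.  ])] [538.93 222.74  36.  ]
rest x [168.5   19.67   0.  ] 169.64731785621257 6.657494221601381
bow [array([500.38, 220.61,  84.  ]), array([468.1 , 210.88,  84.  ])] [484.23 215.74  84.  ] 33.715266190693356
scene bow top [487.07 219.04  84.  ]
jar [518.19 397.36 192.  ] bell [683.18  -0.16  46.  ] purple [374.22 237.01  70.  ]
```

View pics/box.png

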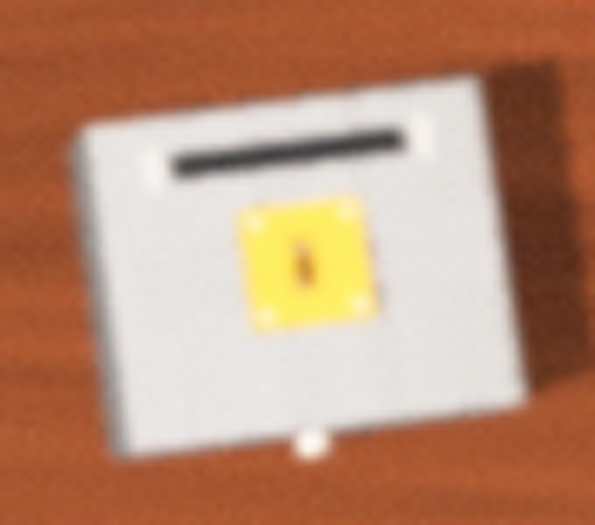

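The box crop shows the keyhole at crop (305,265), i.e. top pixel (393,187.5), so about (556,-205), with the box yawed about +6°. The key's bow is about (484,216), yaw about 7–10°. I'll first turn the tool CCW so the later clockwise turn stays in joint range.

{"op": "drive_tool", "data": {"plan": [[[85,0,0,0,-7.1,0,0],[85,0,0,0,-7.1,0,0],[85,0,0,0,-7.1,0,0],[85,0,0,0,-7.1,0,0],[85,0,0,0,-7.1,0,0]]]}}

```text
t: 0.57
eef_pos: [209.3, -480.0, 300.2]
eef_rot: [[-0.002, 0.863, -0.505], [0.007, -0.505, -0.863], [-1.0, -0.005, -0.005]]
contact_force: [-0.4, -0.7, -0.1]
gripper_width: 85.0
```

{"op": "drive_tool", "data": {"plan": [[[85,0,0,0,-7.1,0,0],[85,0,0,0,-7.1,0,0],[85,0,0,0,-7.1,0,0],[85,0,0,0,-7.1,0,0],[85,0,0,0,-7.1,0,0]]]}}

```text
t: 0.98
eef_pos: [209.0, -479.0, 297.4]
eef_rot: [[-0.003, 0.995, 0.095], [0.012, 0.095, -0.995], [-1.0, -0.002, -0.012]]
contact_force: [-0.6, -0.3, -0.2]
gripper_width: 84.8
```

{"op": "drive_tool", "data": {"plan": [[[85,0,0,0,-7.1,0,0],[85,0,0,0,-7.1,0,0],[85,0,0,0,-7.1,0,0],[85,0,0,0,-7.1,0,0],[85,0,0,0,-7.1,0,0]]]}}

```text
t: 1.4
eef_pos: [208.7, -478.0, 294.7]
eef_rot: [[-0.005, 0.752, 0.659], [0.017, 0.659, -0.752], [-1.0, 0.007, -0.016]]
contact_force: [-0.3, -0.2, 0.1]
gripper_width: 85.1
```

{"op": "drive_tool", "data": {"plan": [[[85,0,0,0,-7.1,0,0],[85,0,0,0,-7.1,0,0],[85,0,0,0,-7.1,0,0],[85,0,0,0,-7.1,0,0],[85,0,0,0,-7.1,0,0]]]}}

```text
t: 1.82
eef_pos: [208.4, -477.0, 292.0]
eef_rot: [[-0.006, 0.224, 0.975], [0.022, 0.974, -0.224], [-1.0, 0.02, -0.011]]
contact_force: [-0.4, 0.6, -1.0]
gripper_width: 85.0
```

```bash
cat >> h.py <<'E'
def st(target=None,yaw=None):
    s=sense();R=s["eef_rot"];p=s["eef_pos"]
    ya=np.degrees(np.arctan2(R[1,1],R[0,1]))
    print("t %.2f"%s["t"],"pos",p,"yang %.1f"%ya,"xax",R[:,0],"q",s["qpos"],"F",s["contact_force"],"T",s["torque"],"w %.1f"%s["gripper_width"])
    if target is not None: print("tool shift",R.T@(np.array(target,float)-p))
    if yaw is not None:
        # desired rot: x down, y at angle yaw
        a=np.radians(yaw);D=np.c_[[0,0,-1],[np.cos(a),np.sin(a),0],[np.sin(a),-np.cos(a),0]]
        print("tool turn deg",np.degrees(cv2.Rodrigues(R.T@D)[0].ravel()))
    return s
E
python3 -c "
from h import *
st((450,216,260),97)"
```

```text
t 1.82 pos [ 208.39 -477.03  291.96] yang 77.1 xax [-0.01  0.02 -1.  ] q [-1.29  0.05  0.08  1.62  0.   -1.06] F [-0.38  0.65 -0.96] T [ 0.03  0.01 -0.04] w 85.0
tool shift [ 45.47 728.77  80.73]
tool turn deg [-19.94  -0.42  -1.23]
```

{"op": "drive_tool", "data": {"plan": [[[85,-0.5,0,0,-6.6,-0.1,-0.4],[85,-0.5,0,0,-6.6,-0.1,-0.4],[85,-0.5,0,0,-6.6,-0.1,-0.4],[85,-0.5,33,16,0,0,0],[85,-0.5,33,16,0,0,0]]]}}

```text
t: 2.23
eef_pos: [229.3, -410.0, 289.6]
eef_rot: [[-0.005, -0.136, 0.991], [0.004, 0.991, 0.136], [-1.0, 0.005, -0.004]]
contact_force: [1.1, -0.2, 0.2]
gripper_width: 85.3
```

{"op": "drive_tool", "data": {"plan": [[[85,-0.5,33,16,0,0,0],[85,-0.5,33,16,0,0,0],[85,-0.5,33,16,0,0,0],[85,-0.5,33,16,0,0,0],[85,-0.5,33,16,0,0,0]]]}}

```text
t: 2.65
eef_pos: [286.4, -228.4, 289.5]
eef_rot: [[-0.006, -0.129, 0.992], [0.009, 0.992, 0.129], [-1.0, 0.01, -0.005]]
contact_force: [0.9, -0.4, 0.0]
gripper_width: 84.9
```

{"op": "drive_tool", "data": {"plan": [[[85,-0.5,33,16,0,0,0],[85,-0.5,33,16,0,0,0],[85,-0.5,33,16,0,0,0],[85,-0.5,33,16,0,0,0],[85,-0.5,33,16,0,0,0]]]}}

```text
t: 3.07
eef_pos: [344.3, -45.6, 292.2]
eef_rot: [[-0.005, -0.125, 0.992], [0.009, 0.992, 0.125], [-1.0, 0.009, -0.004]]
contact_force: [1.0, -0.5, -0.2]
gripper_width: 85.1
```

```bash
python3 -c "
from h import *
st((450,216,260),97)"
```

```text
t 3.07 pos [344.34 -45.58 292.18] yang 97.2 xax [-0.    0.01 -1.  ] q [-0.33 -0.41 -0.32  1.67  0.01 -0.46] F [ 1.01 -0.52 -0.21] T [-0.05 -0.04  0.  ] w 85.1
tool shift [ 33.97 246.02 137.62]
tool turn deg [ 0.17 -0.21 -0.53]
```

{"op": "drive_tool", "data": {"plan": [[[85,2,32,17.5,0,0,-0.1],[85,2,32,17.5,0,0,-0.1],[85,2,32,17.5,0,0,-0.1],[85,2,32,17.5,0,0,-0.1],[85,2,32,17.5,0,0,-0.1]]]}}

```text
t: 3.48
eef_pos: [411.3, 134.3, 282.8]
eef_rot: [[0.001, -0.126, 0.992], [-0.002, 0.992, 0.126], [-1.0, -0.002, 0.0]]
contact_force: [0.8, -0.2, 0.4]
gripper_width: 84.7
```

{"op": "drive_tool", "data": {"plan": [[[85,2,32,17.5,0,0,0],[85,2,32,17.5,0,0,0],[85,2,25,17,0,0,0],[85,-0.5,0,0,0,0,0],[85,-0.5,0,0,0,0,0]]]}}

```text
t: 3.9
eef_pos: [452.1, 241.7, 272.8]
eef_rot: [[-0.004, -0.138, 0.99], [-0.002, 0.99, 0.138], [-1.0, -0.001, -0.004]]
contact_force: [-0.8, -0.2, -0.0]
gripper_width: 84.8
```

```bash
python3 -c "
from h import *
st((450,216,260),97)
print(camera_params('wrist')); im=camera('wrist');cv2.imwrite('pics/w1.png',im)"
```

```text
t 3.90 pos [452.06 241.65 272.8 ] yang 97.9 xax [-0. -0. -1.] q [ 0.36  0.01  0.    1.56 -0.    0.22] F [-0.77 -0.18 -0.01] T [-0.07  0.04 -0.04] w 84.8
tool shift [ 12.84 -25.11  -5.52]
tool turn deg [ 0.91 -0.23  0.06]
{'fov_y': 63.21539035070894, 'cx': 326.31089789946344, 'cy': 201.23596412329184, 'extrinsics': array([[ -0.14,  -0.96,  -0.26, 386.45],
       [  0.99,  -0.13,  -0.04, 233.51],
       [ -0.  ,  -0.26,   0.97, 342.91],
       [  0.  ,   0.  ,   0.  ,   1.  ]])}
```

View pics/w1.png

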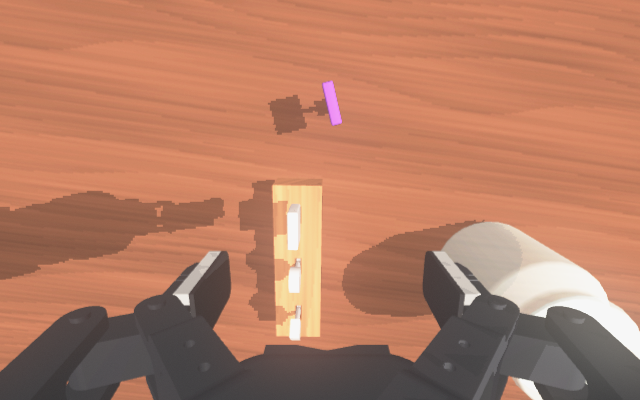

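Wrist view: rest vertical at (297,260), square bow at (293,228), round (294,275), diamond (295,325), purple key at (332,103); jar right, clear of the fingers. Measuring the bow.

```bash
python3 - <<'E'
from h import *
p=camera_params("wrist");im=cv2.imread("pics/w1.png")
h=cv2.cvtColor(im,cv2.COLOR_BGR2HSV)
for lo in (150,200,235):
    m=cv2.inRange(h,(0,0,lo),(179,60,255))[198:255,280:310]
    c=max(cv2.findContours(m,0,2)[0],key=cv2.contourArea);r=cv2.minAreaRect(c);r0=(r[0][0]+280,r[0][1]+198)
    b=cv2.boxPoints(r)+[280,198];print(lo,r0,r[1:],onz(p,r0,84),[onz(p,q,84)[:2] for q in b])
m=cv2.inRange(h,(8,60,150),(30,200,255));m[:,:255]=0;m[:175]=0;m[345:]=0;m[:,340:]=0
c=max(cv2.findContours(m,0,2)[0],key=cv2.contourArea);r=cv2.minAreaRect(c)
b=cv2.boxPoints(r);print(r);q=np.array([onz(p,x,36) for x in b]);print(q[:,:2],q.mean(0))
cv2.imwrite("pics/k.png",cv2.resize(im[190:345,260:340],None,fx=3.8,fy=3.8,interpolation=2))
E
```

```text
150 (293.0, 226.5) ((45.0, 12.0), 90.0) [481.08 218.    84.  ] [array([462.2 , 210.93]), array([460.85, 220.75]), array([500.7 , 225.35]), array([502.1 , 215.14])]
200 (293.0, 226.5) ((45.0, 12.0), 90.0) [481.08 218.    84.  ] [array([462.2 , 210.93]), array([460.85, 220.75]), array([500.7 , 225.35]), array([502.1 , 215.14])]
235 (293.0, 226.5) ((45.0, 12.0), 90.0) [481.08 218.    84.  ] [array([462.2 , 210.93]), array([460.85, 220.75]), array([500.7 , 225.35]), array([502.1 , 215.14])]
((297.0, 259.5), (169.0, 84.0), 90.0)
[[451.79 173.44]
 [440.84 253.05]
 [628.73 280.84]
 [641.39 188.59]] [540.69 223.98  36.  ]
```

View pics/k.png

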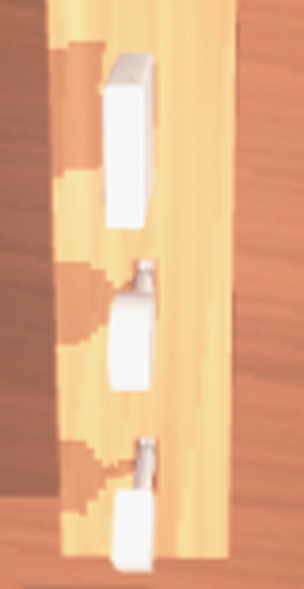

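Crop confirms: square bow top face at wrist px (288–298, 212–250), so centre about (485,217.5), aligned with the tool; side keys are round and diamond. Descending.

{"op": "drive_tool", "data": {"plan": [[[85,-0.5,-14,14.5,0.9,0,0],[85,-0.5,-14,14.5,0,0,0],[60,25,0,0,0,0,0],[60,25,0,0,0,0,0],[60,20,0,0,0,0,0]]]}}

```text
t: 4.37
eef_pos: [487.2, 212.0, 209.5]
eef_rot: [[0.009, -0.116, 0.993], [0.001, 0.993, 0.116], [-1.0, 0.0, 0.009]]
contact_force: [-0.1, -0.3, -0.1]
gripper_width: 59.9
```

```bash
python3 -c "
from h import *
st((485,217.5,125),96.9)"
```

```text
t 4.37 pos [487.24 211.99 209.46] yang 96.6 xax [ 0.01  0.   -1.  ] q [ 0.28  0.06 -0.08  1.43 -0.    0.17] F [-0.06 -0.29 -0.11] T [-0.05 -0.01  0.02] w 59.9
tool shift [84.44  5.73 -2.34]
tool turn deg [-0.26  0.51 -0.  ]
```

{"op": "drive_tool", "data": {"plan": [[[60,20,3,-1.5,0,0.3,0],[60,20,2,-0.5,0,0.2,0],[60,20,0,0,0,0,0],[60,15,0,0,0,0,0],[60,0,0,0,0,0,0]]]}}

```text
t: 4.78
eef_pos: [480.8, 207.6, 128.6]
eef_rot: [[-0.006, -0.104, 0.995], [-0.004, 0.995, 0.104], [-1.0, -0.003, -0.006]]
contact_force: [-0.4, -0.8, 0.0]
gripper_width: 59.8
```

```bash
python3 -c "
from h import *
st((485,217.5,125),96.9);cv2.imwrite('pics/w2.png',camera('wrist'))"
```

```text
t 4.78 pos [480.77 207.58 128.65] yang 96.0 xax [-0.01 -0.   -1.  ] q [ 0.28  0.09 -0.21  1.28 -0.    0.18] F [-0.4  -0.83  0.  ] T [-0.05  0.06 -0.  ] w 59.8
tool shift [3.59 9.43 5.26]
tool turn deg [-0.93 -0.37  0.17]
```

View pics/w2.png

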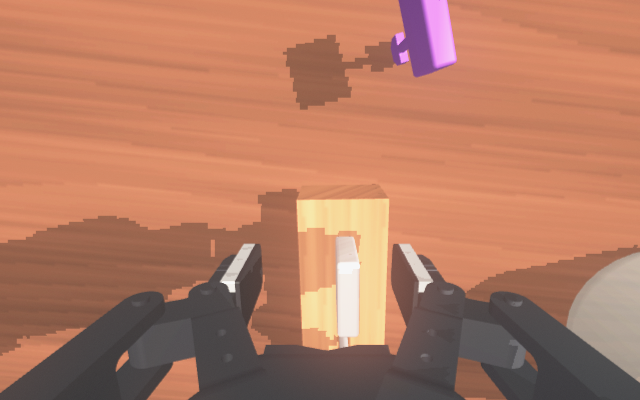

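The jaws straddle the bow: bow top at (347,265–335), finger midline at about x=327, so the key lies about 7 mm to the +y side.

```bash
python3 -c "
from h import *
p=camera_params('wrist')
for q in ((338,264),(359,264),(339,335),(358,335),(348,299.5)): print(onz(p,q,84))
c=onz(p,(348,299.5),84); st((c[0],c[1],125),96.9)"
```

```text
[471.35 212.05  84.  ]
[470.49 220.21  84.  ]
[503.39 216.11  84.  ]
[502.56 223.97  84.  ]
[486.46 217.82  84.  ]
t 4.83 pos [481.31 207.71 130.11] yang 96.0 xax [-0. -0. -1.] q [ 0.28  0.09 -0.21  1.28 -0.    0.18] F [ 0.02  0.04 -0.14] T [-0.01 -0.   -0.  ] w 59.7
tool shift [5.05 9.54 6.19]
tool turn deg [-0.94 -0.28  0.17]
```

{"op": "drive_tool", "data": {"plan": [[[60,0,4,3,-0.9,-0.3,0],[60,0,4,3,0,0,0],[60,0,0,0,0,0,0]]]}}

```text
t: 5.08
eef_pos: [488.1, 215.4, 133.9]
eef_rot: [[0.006, -0.118, 0.993], [-0.001, 0.993, 0.118], [-1.0, -0.002, 0.006]]
contact_force: [-0.1, -0.6, 1.4]
gripper_width: 60.1
```

```bash
python3 -c "
from h import *
st((486,217.5,125),96.9)"
```

```text
t 5.08 pos [488.12 215.39 133.89] yang 96.8 xax [ 0.01 -0.   -1.  ] q [ 0.29  0.1  -0.19  1.28 -0.    0.17] F [-0.12 -0.63  1.44] T [ 0.05 -0.02  0.01] w 60.1
tool shift [ 8.88  2.36 -1.91]
tool turn deg [-0.14  0.33  0.12]
```

{"op": "drive_tool", "data": {"plan": [[[60,4.5,1,-1,0,0.3,0],[60,4.5,1,-1,0,0,0],[60,0,0,0,0,0,0]]]}}

```text
t: 5.33
eef_pos: [488.4, 218.4, 128.2]
eef_rot: [[0.007, -0.118, 0.993], [-0.0, 0.993, 0.118], [-1.0, -0.001, 0.007]]
contact_force: [0.2, 0.1, 0.4]
gripper_width: 59.8
```

```bash
python3 -c "
from h import *
st((486,217.5,125),96.9)"
```

```text
t 5.33 pos [488.4  218.36 128.22] yang 96.8 xax [ 0.01 -0.   -1.  ] q [ 0.3   0.1  -0.19  1.27 -0.    0.18] F [0.23 0.07 0.45] T [-0.04 -0.01 -0.03] w 59.8
tool shift [ 3.2  -0.57 -2.51]
tool turn deg [-0.11  0.42  0.05]
```

{"op": "drive_tool", "data": {"plan": [[[60,2.5,-0.5,-2,0,0.4,0],[30,0,0,0,0,0,0],[5,0,0,0,0,0,0],[0,0,0,0,0,0,0],[0,0,0,0,0,0,0]]], "squeeze": 40}}

```text
t: 5.75
eef_pos: [486.2, 217.9, 125.5]
eef_rot: [[-0.0, -0.119, 0.993], [-0.001, 0.993, 0.119], [-1.0, -0.001, -0.001]]
contact_force: [0.6, -0.6, -0.1]
gripper_width: 11.6
```

{"op": "drive_tool", "data": {"plan": [[[0,0,0,0,0,0,0],[0,0,0,0,0,0,0],[0,0,0,0,0,0,0]]], "squeeze": 90}}

```text
t: 6.0
eef_pos: [486.3, 217.6, 125.7]
eef_rot: [[-0.0, -0.119, 0.993], [-0.002, 0.993, 0.119], [-1.0, -0.002, -0.0]]
contact_force: [-1.0, 0.2, -0.1]
gripper_width: 7.7
```

```bash
python3 -c "
from h import *
st((486,217.5,125),96.9);cv2.imwrite('pics/w3.png',camera('wrist'))"
```

```text
t 6.00 pos [486.33 217.62 125.67] yang 96.8 xax [-0. -0. -1.] q [ 0.3   0.11 -0.2   1.27 -0.    0.18] F [-1.    0.21 -0.08] T [-0.03  0.08  0.01] w 7.7
tool shift [ 0.67 -0.08 -0.34]
tool turn deg [-0.08 -0.02  0.1 ]
```

View pics/w3.png

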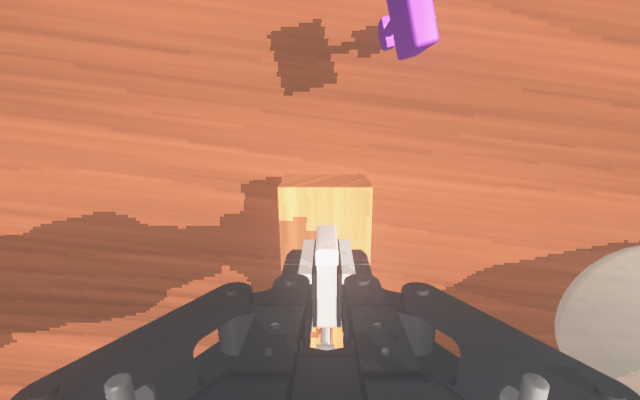

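Gripped: bow top face at (317–337, 263–326), centred between the pads. Lifting straight up.

{"op": "drive_tool", "data": {"plan": [[[0,-8,0,0,0,0,0],[0,-8,0,0,0,0,0],[0,-10,0,0,0,0,0],[0,-10,0,0,0,0,0],[0,-10,0,0,0,0,0]]]}}

```text
t: 6.47
eef_pos: [485.0, 217.4, 173.0]
eef_rot: [[-0.004, -0.119, 0.993], [-0.003, 0.993, 0.119], [-1.0, -0.002, -0.005]]
contact_force: [-0.8, -0.7, -0.3]
gripper_width: 7.8
```

{"op": "drive_tool", "data": {"plan": [[[0,-20,0,0,0,0,0],[0,-20,0,0,0,0,0],[0,-20,0,0,0,0,0],[0,-20,0,0,0,0,0],[0,0,0,0,0,0,0]]]}}

```text
t: 6.88
eef_pos: [485.3, 217.9, 264.3]
eef_rot: [[0.001, -0.119, 0.993], [-0.0, 0.993, 0.119], [-1.0, -0.0, 0.001]]
contact_force: [1.1, 0.5, 0.5]
gripper_width: 7.7
```

```bash
python3 -c "
from h import *
s=st((556,-205,255),96.1);cv2.imwrite('pics/w4.png',camera('wrist'));cv2.imwrite('pics/t4.png',camera('top'))
"
```

```text
t 6.88 pos [485.35 217.91 264.33] yang 96.8 xax [ 0. -0. -1.] q [ 0.3   0.06  0.03  1.54 -0.    0.18] F [1.11 0.46 0.5 ] T [ 0.02 -0.06  0.01] w 7.7
tool shift [   9.53 -428.31   19.79]
tool turn deg [0.74 0.05 0.02]
```

View pics/w4.png

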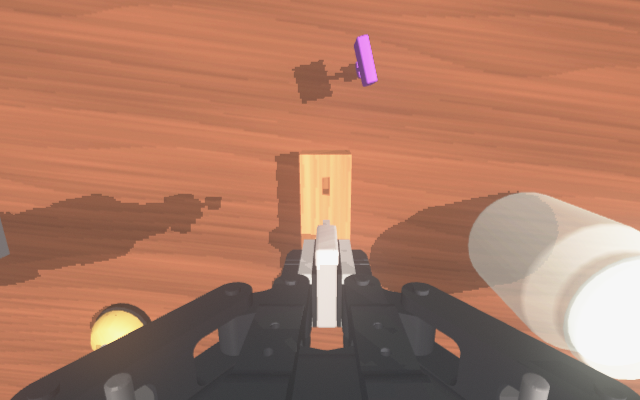

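The key is lifted, in the grip, standing upright (bow top face rows ~263–326 at column 327); the slot below is empty at (326,185). Bell at (118,332) and jar at right are untouched. Extracting the key's pose in the hand.

```bash
python3 - <<'E'
from h import *
p=camera_params("wrist");s=sense();im=cv2.imread("pics/w4.png");g=im[:,:,1].astype(int)
print("col",list(enumerate(g[212:334,324:331].mean(1).astype(int),212)))
for r in (232,245,270,290,310): print(r,list(enumerate(g[r,308:346],308)))
R=s["eef_rot"];
for v in (262,264,326,328):
    P=onz(p,(327,v),s["eef_pos"][2]-41.7); print(v,R.T@(P-s["eef_pos"]))
# predicted pixels for an upright key centred on TCP axis
for q in ((41.7,0,-17),(41.7,0,17),(71.7,0,-17),(114.7,0,-3.5),(97.7+3,0,-7),(107.7,0,-7)): print(q,proj(p,s["eef_pos"]+R@np.array(q,float)))
E
```

```text
col [(212, np.int64(203)), (213, np.int64(202)), (214, np.int64(202)), (215, np.int64(202)), (216, np.int64(202)), (217, np.int64(202)), (218, np.int64(202)), (219, np.int64(200)), (220, np.int64(196)), (221, np.int64(194)), (222, np.int64(194)), (223, np.int64(191)), (224, np.int64(191)), (225, np.int64(192)), (226, np.int64(192)), (227, np.int64(191)), (228, np.int64(192)), (229, np.int64(192)), (230, np.int64(191)), (231, np.int64(190)), (232, np.int64(192)), (233, np.int64(192)), (234, np.int64(192)), (235, np.int64(194)), (236, np.int64(196)), (237, np.int64(196)), (238, np.int64(197)), (239, np.int64(196)), (240, np.int64(198)), (241, np.int64(202)), (242, np.int64(203)), (243, np.int64(203)), (244, np.int64(202)), (245, np.int64(200)), (246, np.int64(198)), (247, np.int64(197)), (248, np.int64(204)), (249, np.int64(226)), (250, np.int64(244)), (251, np.int64(247)), (252, np.int64(247)), (253, np.int64(247)), (254, np.int64(247)), (255, np.int64(247)), (256, np.int64(247)), (257, np.int64(247)), (258, np.int64(247)), (259, np.int64(247)), (260, np.int64(247)), (261, np.int64(24
[... 5340 characters left out ...]
), (327, np.int64(226)), (328, np.int64(226)), (329, np.int64(225)), (330, np.int64(226)), (331, np.int64(225)), (332, np.int64(225)), (333, np.int64(225)), (334, np.int64(225)), (335, np.int64(214)), (336, np.int64(160)), (337, np.int64(86)), (338, np.int64(90)), (339, np.int64(89)), (340, np.int64(89)), (341, np.int64(83)), (342, np.int64(73)), (343, np.int64(76)), (344, np.int64(80)), (345, np.int64(78))]
262 [ 41.75   1.21 -12.23]
264 [ 41.75   1.21 -11.41]
326 [41.63  1.21 15.52]
328 [41.63  1.21 16.44]
(41.7, 0, -17) [323.75 250.29]
(41.7, 0, 17) [323.97 329.11]
(71.7, 0, -17) [324.2  223.59]
(114.7, 0, -3.5) [324.66 221.2 ]
(100.7, 0, -7) [324.54 223.38]
(107.7, 0, -7) [324.59 219.36]
```

{"op": "drive_tool", "data": {"plan": [[[0,-0.5,-38,2,0,0,0],[0,-0.5,-38,2,0,0,0],[0,-0.5,-38,2,0,0,0],[0,-0.5,-38,2,0,0,0],[0,-0.5,-38,2,0,0,0]]]}}

```text
t: 7.4
eef_pos: [514.7, 32.3, 256.0]
eef_rot: [[-0.014, -0.137, 0.991], [0.002, 0.991, 0.137], [-1.0, 0.004, -0.014]]
contact_force: [1.0, 0.5, -0.5]
gripper_width: 7.7
```

{"op": "drive_tool", "data": {"plan": [[[0,-0.5,-38,2,0,0,0],[0,-0.5,-38,2,0,0,0],[0,-0.5,-38,2,0,0,0],[0,-0.5,-38,2,0,0,0],[0,-0.5,-20,1,0,0,0]]]}}

```text
t: 7.82
eef_pos: [543.3, -146.9, 247.8]
eef_rot: [[-0.028, -0.134, 0.991], [0.005, 0.991, 0.135], [-1.0, 0.009, -0.027]]
contact_force: [0.3, -0.0, -0.3]
gripper_width: 7.5
```

```bash
python3 -c "
from h import *
st((556,-205,245),96.1)"
```

```text
t 7.82 pos [ 543.26 -146.92  247.85] yang 97.7 xax [-0.03  0.01 -1.  ] q [-0.38  0.17  0.12  1.55 -0.01 -0.52] F [ 0.33 -0.04 -0.28] T [ 0.01 -0.08  0.02] w 7.5
tool shift [  2.18 -59.29   4.88]
tool turn deg [ 1.63 -1.57 -0.5 ]
```

{"op": "drive_tool", "data": {"plan": [[[0,-0.5,-24,2,0.8,-0.8,-0.3],[0,-0.5,-20,2,0.5,-0.8,-0.2],[0,-0.5,-10,1,0.3,0,0],[0,-0.5,0,0,0,0,0],[0,-0.5,0,0,0,0,0]]]}}

```text
t: 8.23
eef_pos: [551.3, -206.8, 239.6]
eef_rot: [[-0.014, -0.097, 0.995], [0.007, 0.995, 0.097], [-1.0, 0.008, -0.013]]
contact_force: [0.4, -0.1, -1.2]
gripper_width: 7.8
```

```bash
python3 -c "
from h import *
st((556,-205,225),96.1)"
```

```text
t 8.23 pos [ 551.3  -206.8   239.65] yang 95.5 xax [-0.01  0.01 -1.  ] q [-0.47  0.22  0.17  1.53 -0.   -0.57] F [ 0.44 -0.06 -1.16] T [ 0.04 -0.02  0.01] w 7.8
tool shift [14.59  1.22  5.05]
tool turn deg [-0.55 -0.76 -0.47]
```

{"op": "drive_tool", "data": {"plan": [[[0,0,1,4,-0.4,-0.8,-0.5],[0,-0.5,0,0,0,0,0]]]}}

```text
t: 8.4
eef_pos: [554.9, -203.2, 238.7]
eef_rot: [[-0.001, -0.106, 0.994], [0.002, 0.994, 0.106], [-1.0, 0.002, -0.001]]
contact_force: [0.2, 0.2, -0.6]
gripper_width: 7.8
```

```bash
python3 -c "
from h import *
st((556,-205,225),96.1);cv2.imwrite('pics/w5.png',camera('wrist'))
im=cv2.imread('pics/w5.png');cv2.imwrite('pics/w5c.png',cv2.resize(im[120:340,215:440],None,fx=2.6,fy=2.6,interpolation=2))"
```

```text
t 8.40 pos [ 554.9  -203.18  238.73] yang 96.1 xax [-0.  0. -1.] q [-0.46  0.22  0.16  1.51  0.   -0.57] F [ 0.18  0.21 -0.63] T [ 0.   -0.02 -0.02] w 7.8
tool shift [13.73 -1.95  0.91]
tool turn deg [-0.02 -0.05 -0.1 ]
```

View pics/w5c.png

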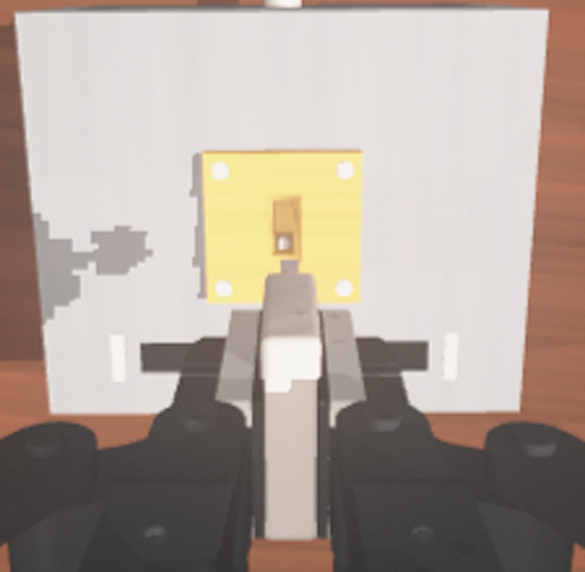

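The keyhole is visible at crop (286,227) (rows 196–258), brass plate (203–361, 152–301), upright relative to the view, so yaw is aligned. Key's bow at crop x≈291, bit tip entering view at (289,265).

```bash
python3 - <<'E'
from h import *
p=camera_params("wrist");s=sense();R=s["eef_rot"];o=s["eef_pos"]
im=cv2.imread("pics/w5.png")
C=lambda x,y:(215+x/2.6-.3,120+y/2.6-.3)
for n,q in dict(hole=(286,227),hn=(286,196),hf=(286,258),ptl=(203,152),ptr=(361,152),pbl=(207,301),pbr=(359,301),pc=(282.5,226),btl=(17,12),btr=(547,12)).items():
    z=65 if n[0]=='b' else 70
    P=onz(p,C(*q),z);print(n,P,"tool",R.T@(P-o))
tz=o[2]-114.7
g=im[:,:,1].astype(int)
print("col",g[220:345,324:331].mean(1).astype(int))
for r in (275,300,315): print(r,g[r,308:346])
print("pred",[proj(p,o+R@np.array(q,float)) for q in((41.7,0,-17),(41.7,0,17),(114.7,0,0),(114.7,0,-3.5))])
c=cv2.boundingRect(cv2.inRange(cv2.cvtColor(im,cv2.COLOR_BGR2HSV),(18,110,120),(32,255,255))[150:235,280:365]);print("platebox",c[0]+280,c[1]+150,c[2:])
E
```

```text
hole [ 557.92 -202.65   70.  ] tool [168.88  -0.23   3.52]
hn [ 548.56 -203.63   70.  ] tool [168.9   -0.21  -5.89]
hf [ 567.46 -201.65   70.  ] tool [168.87  -0.25  13.12]
ptl [ 538.1  -228.71   70.  ] tool [168.87 -24.04 -18.95]
ptr [ 533.33 -183.55   70.  ] tool [168.96  21.37 -18.9 ]
pbl [ 583.52 -223.92   70.  ] tool [168.8  -24.09  26.73]
pbr [ 578.73 -178.33   70.  ] tool [168.89  21.75  26.8 ]
pc [ 557.72 -203.71   70.  ] tool [168.88  -1.26   3.22]
btl [ 504.76 -284.17   65.  ] tool [173.84 -75.67 -57.97]
btr [ 489.06 -136.08   65.  ] tool [174.11  73.25 -57.88]
col [174 176 178 179 176 171 168 168 168 167 167 167 167 168 167 168 170 170
 170 168 165 173 175 175 174 173 171 169 175 200 228 240 241 243 244 244
 244 244 244 244 244 244 244 244 244 241 219 219 219 218 211 201 201 200
 200 200 199 198 199 198 198 198 198 198 197 197 197 197 197 196 196 196
 196 195 195 196 195 195 195 195 195 195 195 194 194 194 193 194 193 193
 193 193 193 193 192 192 192 192 192 192 191 191 191 191 191 189 180 150
 102  99  99 103 104 104 104 104 103 103 101 100  98  97  99  99  98]
275 [206 207 200 161  88  88  89  87 111 186 195 198 199 199 200 201 201 200
 200 201 199 200 199 200 198 199 197 190 170  86 104 102  89 112 178 202
 203 202]
300 [ 67  68  67  67  77  80  78  78  93 157 189 196 195 196 197 195 195 196
 196 195 195 194 194 195 195 195 194 179 135  73  80  78  78  76  68  69
  69  67]
315 [ 65  63  62  62  69  74  73  74  91 154 187 194 193 192 194 193 192 193
 193 192 191 192 193 190 191 191 190 177 132  72  75  74  78  87  61  63
  65  68]
pred [array([323.81, 250.29]), array([324.03, 329.1 ]), array([324.7 , 226.71]), array([324.69, 221.2 ])]
platebox 295 178 (58, 43)
```

{"op": "drive_tool", "data": {"plan": [[[0,0,-1,2.5,0,0,0],[0,10,-1,2,0,0,0],[0,10,0,0,0,0,0],[0,10,0,0,0,0,0],[0,0,0,0,0,0,0]]]}}

```text
t: 8.87
eef_pos: [560.7, -200.9, 207.5]
eef_rot: [[0.001, -0.112, 0.994], [0.001, 0.994, 0.112], [-1.0, 0.001, 0.001]]
contact_force: [-0.9, -0.2, -1.9]
gripper_width: 7.8
```

```bash
python3 - <<'E'
from h import *
p=camera_params("wrist");s=st((558.7,-204.6,190),96.1);R=s["eef_rot"];o=s["eef_pos"]
im=camera("wrist");cv2.imwrite("pics/w6.png",im)
h=cv2.cvtColor(im,cv2.COLOR_BGR2HSV);m=cv2.inRange(h,(18,110,120),(32,255,255));m[:,:250]=0;m[:,400:]=0;m[240:]=0;m[:120]=0
b=cv2.boundingRect(m);print(b)
print("top edge ctr tool (expect z=-23 from centre)",R.T@(onz(p,(b[0]+b[2]/2-.5,b[1]-.5),70)-o))
cv2.imwrite("pics/w6c.png",cv2.resize(im[120:345,235:420],None,fx=2.6,fy=2.6,interpolation=2))
# slot check from w4
E=p["extrinsics"]
print("axis@228 px",proj(p,o+R@np.array([228.,0,0])),proj(p,o+R@np.array([228.,0,8.])))
E
```

```text
t 8.87 pos [ 560.74 -200.91  207.45] yang 96.4 xax [ 0.  0. -1.] q [-0.46  0.23  0.11  1.45  0.   -0.57] F [-0.86 -0.24 -1.94] T [ 0.02  0.07 -0.03] w 7.8
tool shift [17.45 -3.46 -2.45]
tool turn deg [ 0.32  0.04 -0.06]
(287, 178, 68, 61)
top edge ctr tool (expect z=-23 from centre) [137.43  -2.78 -25.62]
axis@228 px [325.21 185.67] [325.22 193.95]
```

View pics/w6c.png

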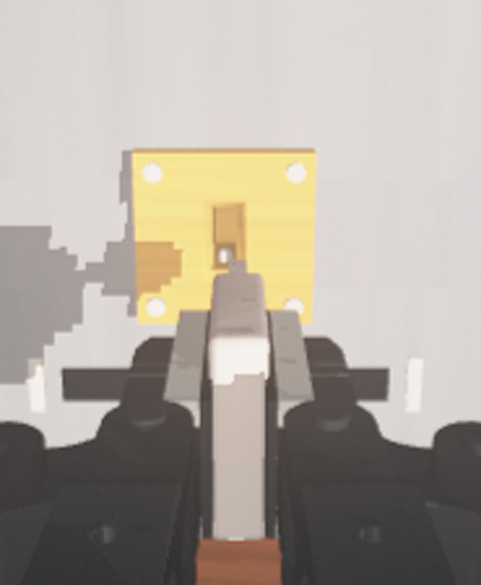

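```bash
python3 - <<'E'
from h import *
p=camera_params("wrist");s=sense();R=s["eef_rot"];o=s["eef_pos"]
C=lambda x,y:(235+x/2.6-.3,120+y/2.6-.3)
for q in ((228,236),(228,203),(228,269),(133,150),(315,150),(137,324),(313,324)): print(q,R.T@(onz(p,C(*q),70)-o))
E
```

```text
(228, 236) [138.27  -1.64  -3.01]
(228, 203) [138.26  -1.61 -11.79]
(228, 269) [138.28  -1.68   5.96]
(133, 150) [138.22 -25.34 -25.53]
(315, 150) [138.26  20.22 -25.5 ]
(137, 324) [138.28 -25.85  21.34]
(313, 324) [138.31  20.8   21.39]
```

{"op": "drive_tool", "data": {"plan": [[[0,8,-1.7,-1,0.2,0,0],[0,5,-1.5,-1,0,0,0],[0,0,0,0,0,0,0],[0,-0.5,0,0,0,0,0]]]}}

```text
t: 9.25
eef_pos: [558.6, -204.7, 193.7]
eef_rot: [[-0.0, -0.108, 0.994], [0.001, 0.994, 0.108], [-1.0, 0.001, -0.0]]
contact_force: [-0.3, 0.9, -0.8]
gripper_width: 7.6
```

```bash
python3 -c "
from h import *
st((559.2,-204.3,185),96.1)"
```

```text
t 9.25 pos [ 558.58 -204.74  193.68] yang 96.2 xax [-0.  0. -1.] q [-0.46  0.23  0.09  1.42  0.   -0.57] F [-0.33  0.89 -0.76] T [ 0.02 -0.03 -0.03] w 7.6
tool shift [8.68 0.36 0.66]
tool turn deg [ 0.08 -0.   -0.08]
```

{"op": "drive_tool", "data": {"plan": [[[0,3,0.2,0.4,0,0,0],[0,3,0.1,0.2,0,0,0],[0,3,0,0,0,0,0],[0,2,0,0,0,0,0]]]}}

```text
t: 9.58
eef_pos: [559.8, -205.1, 183.3]
eef_rot: [[0.002, -0.107, 0.994], [0.0, 0.994, 0.107], [-1.0, -0.0, 0.002]]
contact_force: [0.0, 1.0, -0.2]
gripper_width: 7.7
```

```bash
python3 -c "
from h import *
st((559.2,-204.3,175),96.1)"
```

```text
t 9.58 pos [ 559.77 -205.13  183.27] yang 96.1 xax [ 0.  0. -1.] q [-0.46  0.24  0.07  1.4   0.   -0.57] F [ 0.    1.01 -0.18] T [0.07 0.03 0.03] w 7.7
tool shift [ 8.27  0.88 -0.5 ]
tool turn deg [0.04 0.13 0.01]
```

{"op": "drive_tool", "data": {"plan": [[[0,3,0.4,-0.3,0,0,0],[0,2.5,0.2,0,0,0,0],[0,2.5,0,0,0,0,0]]]}}

```text
t: 9.83
eef_pos: [559.7, -204.6, 174.8]
eef_rot: [[0.003, -0.107, 0.994], [-0.0, 0.994, 0.107], [-1.0, -0.001, 0.003]]
contact_force: [-0.1, -1.0, -1.1]
gripper_width: 7.9
```

```bash
python3 -c "
from h import *
st((559.2,-204.3,165),96.1)"
```

```text
t 9.83 pos [ 559.65 -204.56  174.84] yang 96.1 xax [ 0. -0. -1.] q [-0.46  0.24  0.05  1.38  0.   -0.57] F [-0.1  -0.97 -1.14] T [-0.05 -0.05 -0.03] w 7.9
tool shift [ 9.84  0.32 -0.45]
tool turn deg [0.04 0.17 0.03]
```

It entered the hole freely (tip ~10 mm in). Now pushing through the pins with small wiggles.

{"op": "drive_tool", "data": {"plan": [[[0,3,0,0,2,0,0],[0,3,0,0,-3,0,0],[0,3,0,0,2,0,0]]]}}

```text
t: 10.08
eef_pos: [558.4, -205.0, 166.9]
eef_rot: [[0.0, -0.089, 0.996], [-0.003, 0.996, 0.089], [-1.0, -0.003, 0.0]]
contact_force: [-2.4, 0.7, 7.1]
gripper_width: 7.9
```

```bash
python3 -c "
from h import *
st((559.2,-204.3,158.7),96.1)"
```

```text
t 10.08 pos [ 558.42 -205.    166.86] yang 95.1 xax [ 0. -0. -1.] q [-0.46  0.24  0.04  1.37 -0.   -0.55] F [-2.38  0.67  7.07] T [0.11 0.64 0.  ] w 7.9
tool shift [8.16 0.65 0.84]
tool turn deg [-0.97  0.01  0.15]
```

{"op": "drive_tool", "data": {"plan": [[[0,4,0.3,0.5,-3,0,0],[0,4,0,0,3,0,0],[0,4,0,0,-2,0,0]]]}}

```text
t: 10.33
eef_pos: [559.2, -205.0, 161.7]
eef_rot: [[0.004, -0.124, 0.992], [-0.005, 0.992, 0.124], [-1.0, -0.006, 0.004]]
contact_force: [-4.0, 2.8, 11.5]
gripper_width: 7.7
```

```bash
python3 -c "
from h import *
st((559.2,-204.3,158.7),96.1)"
```

```text
t 10.33 pos [ 559.21 -204.97  161.73] yang 97.1 xax [ 0.   -0.01 -1.  ] q [-0.46  0.24  0.03  1.35 -0.   -0.59] F [-4.05  2.82 11.51] T [0.68 0.93 0.02] w 7.7
tool shift [3.03 0.68 0.06]
tool turn deg [1.01 0.22 0.33]
```

{"op": "drive_tool", "data": {"plan": [[[0,5,0.3,0,3,0,0.2],[0,5,0,0,-3,0,0],[0,5,0,0,2,0,0]]]}}

```text
t: 10.58
eef_pos: [560.1, -204.7, 158.0]
eef_rot: [[0.011, -0.09, 0.996], [-0.005, 0.996, 0.09], [-1.0, -0.006, 0.01]]
contact_force: [-9.9, 4.4, 22.6]
gripper_width: 7.5
```

```bash
python3 -c "
from h import *
st((559.2,-204.3,158.7),96.1)"
```

```text
t 10.58 pos [ 560.06 -204.68  158.03] yang 95.2 xax [ 0.01 -0.01 -1.  ] q [-0.46  0.24  0.02  1.34  0.   -0.55] F [-9.88  4.35 22.62] T [1.03 2.34 0.03] w 7.5
tool shift [-0.69  0.45 -0.82]
tool turn deg [-0.93  0.59  0.35]
```

{"op": "drive_tool", "data": {"plan": [[[0,3,0.2,-0.8,-2,0.5,0.2],[0,3,0,-0.3,3,0,0],[0,3,0,0,0,0,0]]], "squeeze": 120}}

```text
t: 10.83
eef_pos: [559.9, -204.5, 158.4]
eef_rot: [[0.008, -0.072, 0.997], [-0.005, 0.997, 0.072], [-1.0, -0.006, 0.008]]
contact_force: [-4.2, 1.8, 10.0]
gripper_width: 7.0
```

```bash
python3 -c "
from h import *
st((559.2,-204.3,158.7),96.1)
cv2.imwrite('pics/w7.png',camera('wrist'))
im=cv2.imread('pics/w7.png');g=im[:,:,1].astype(int);print(g[210:340,324:331].mean(1).astype(int))"
```

```text
t 10.83 pos [ 559.91 -204.5   158.43] yang 94.1 xax [ 0.01 -0.01 -1.  ] q [-0.46  0.24  0.02  1.34 -0.   -0.53] F [-4.18  1.78  9.98] T [ 0.46  1.23 -0.04] w 7.0
tool shift [-0.27  0.25 -0.69]
tool turn deg [-1.99  0.45  0.36]
[234 236 236 237 237 237 236 236 236 236 235 233 226 211 200 172 172 172
 173 172 171 170 171 172 172 173 174 175 175 174 176 178 179 178 178 177
 175 174 179 204 231 241 243 244 245 245 245 245 245 245 245 245 245 245
 245 243 220 206 205 205 205 205 204 204 204 204 203 203 202 202 202 202
 202 201 201 201 201 201 201 200 200 200 200 200 200 199 199 199 199 199
 198 198 198 198 198 198 198 198 197 197 197 197 197 196 196 196 196 196
 196 195 196 195 196 195 195 193 184 192 220 220 220 219 219 219 219 219
 201 100 101 103]
```

Home: height stays at ~158.4 (predicted 158.7) while force rises, and the bow has not moved in the grip. Turning clockwise.

{"op": "drive_tool", "data": {"plan": [[[0,1,0,-0.4,6,0.3,0.2],[0,1,0,0,6,0,0],[0,1,0,0,6,0,0]]]}}

```text
t: 11.13
eef_pos: [559.9, -204.6, 158.6]
eef_rot: [[0.006, 0.25, 0.968], [-0.004, 0.968, -0.25], [-1.0, -0.002, 0.007]]
contact_force: [-1.3, 1.1, 3.8]
gripper_width: 7.4
```

```bash
python3 -c "
from h import *
st((559.5,-204.5,158.4),-3)"
```

```text
t 11.13 pos [ 559.93 -204.6   158.62] yang 75.5 xax [ 0.01 -0.   -1.  ] q [-0.46  0.24  0.03  1.35 -0.   -0.21] F [-1.25  1.07  3.78] T [0.16 0.26 0.07] w 7.4
tool shift [ 0.22 -0.01 -0.45]
tool turn deg [78.54  0.42 -0.16]
```

{"op": "drive_tool", "data": {"plan": [[[0,1.5,0,-0.2,6.5,0.2,0],[0,1.5,0,0,6.5,0,0],[0,1.5,0,0,6.5,0,0],[0,1.5,0,0,6.5,0,0]]]}}

```text
t: 11.47
eef_pos: [559.9, -204.9, 158.6]
eef_rot: [[0.006, 0.666, 0.746], [-0.006, 0.746, -0.666], [-1.0, -0.001, 0.008]]
contact_force: [-2.7, 0.1, 5.7]
gripper_width: 7.2
```

```bash
python3 -c "
from h import *
st((559.5,-204.5,158.4),-3)"
```

```text
t 11.47 pos [ 559.93 -204.92  158.61] yang 48.3 xax [ 0.01 -0.01 -1.  ] q [-0.46  0.24  0.02  1.35 -0.    0.27] F [-2.75  0.05  5.71] T [0.19 0.61 0.05] w 7.2
tool shift [ 0.2   0.03 -0.6 ]
tool turn deg [51.27  0.47 -0.16]
```

{"op": "drive_tool", "data": {"plan": [[[0,1.5,0,-0.4,6.5,0.3,0],[0,1.5,0,0,6.5,0,0],[0,1.5,0,0,6.5,0,0],[0,1.5,0,0,6.5,0,0]]]}}

```text
t: 11.8
eef_pos: [559.5, -205.4, 158.6]
eef_rot: [[0.004, 0.934, 0.358], [-0.007, 0.358, -0.934], [-1.0, 0.001, 0.008]]
contact_force: [-2.5, 1.5, 5.6]
gripper_width: 7.1
```

```bash
python3 -c "
from h import *
st((559.5,-204.5,158.4),-3)"
```

```text
t 11.80 pos [ 559.53 -205.44  158.64] yang 21.0 xax [ 0.   -0.01 -1.  ] q [-0.46  0.24  0.03  1.35 -0.    0.74] F [-2.52  1.51  5.63] T [0.24 0.67 0.01] w 7.1
tool shift [ 0.23  0.31 -0.9 ]
tool turn deg [23.97  0.43 -0.18]
```

{"op": "drive_tool", "data": {"plan": [[[0,1.5,0.1,-0.3,6,0.3,0],[0,1.5,0,0,6,0,0],[0,1.5,0,0,6,0,0],[0,1.5,0,0,3,0,0]]]}}

```text
t: 12.13
eef_pos: [559.0, -205.8, 158.6]
eef_rot: [[0.004, 1.0, -0.021], [-0.006, -0.021, -1.0], [-1.0, 0.004, 0.006]]
contact_force: [-2.2, 2.0, 6.2]
gripper_width: 7.3
```

```bash
python3 -c "
from h import *
st((559.5,-204.5,158.4),-3)"
```

```text
t 12.13 pos [ 558.97 -205.78  158.61] yang -1.2 xax [ 0.   -0.01 -1.  ] q [-0.46  0.24  0.02  1.35 -0.    1.13] F [-2.2   1.95  6.21] T [0.21 0.6  0.1 ] w 7.3
tool shift [ 0.2   0.51 -1.29]
tool turn deg [ 1.81  0.34 -0.23]
```

{"op": "drive_tool", "data": {"plan": [[[0,1.2,0,-0.2,3,0.2,0],[0,1.2,0,0,2,0,0],[0,1.2,0,0,0,0,0]]]}}

```text
t: 12.38
eef_pos: [558.7, -205.9, 158.6]
eef_rot: [[0.005, 0.994, -0.113], [-0.005, -0.113, -0.994], [-1.0, 0.005, 0.005]]
contact_force: [-2.9, 1.7, 5.1]
gripper_width: 6.9
```

```bash
python3 -c "
from h import *
st((559.5,-204.5,158.4),-6)"
```

```text
t 12.38 pos [ 558.72 -205.88  158.65] yang -6.5 xax [ 0.   -0.01 -1.  ] q [-0.46  0.24  0.02  1.35 -0.    1.22] F [-2.93  1.65  5.12] T [0.25 0.6  0.1 ] w 6.9
tool shift [ 0.24  0.62 -1.46]
tool turn deg [-0.47  0.27 -0.31]
```

{"op": "drive_tool", "data": {"plan": [[[0,1.2,0,-0.2,3,0.2,0],[0,1.2,0,0,2,0,0],[0,1.2,0,0,0,0,0]]]}}

```text
t: 12.63
eef_pos: [558.5, -205.9, 158.6]
eef_rot: [[0.006, 0.98, -0.197], [-0.004, -0.197, -0.98], [-1.0, 0.007, 0.003]]
contact_force: [-2.3, 1.5, 5.8]
gripper_width: 7.5
```

```bash
python3 - <<'E'
from h import *
st((559.5,-204.5,158.4),-6)
for n in ("w7","w8"):
    if n=="w8": cv2.imwrite("pics/w8.png",camera("wrist"))
    g=cv2.imread(f"pics/{n}.png")[:,:,1].astype(int)
    for r in (270,285,300,315):
        d=np.diff(g[r,305:350]);print(n,r,305+d[:18].argmax(),305+18+d[18:].argmin())
im=cv2.imread("pics/w8.png");cv2.imwrite("pics/w8c.png",cv2.resize(im[120:345,215:440],None,fx=2.6,fy=2.6,interpolation=2))
E
```

```text
t 12.63 pos [ 558.55 -205.92  158.61] yang -11.4 xax [ 0.01 -0.   -1.  ] q [-0.47  0.24  0.02  1.35 -0.    1.3 ] F [-2.26  1.49  5.77] T [0.29 0.62 0.39] w 7.5
tool shift [ 0.21  0.65 -1.58]
tool turn deg [-5.36  0.2  -0.4 ]
w7 270 316 335
w7 285 317 335
w7 300 317 335
w7 315 317 335
w8 270 316 335
w8 285 317 335
w8 300 317 335
w8 315 317 335
```

View pics/w8c.png

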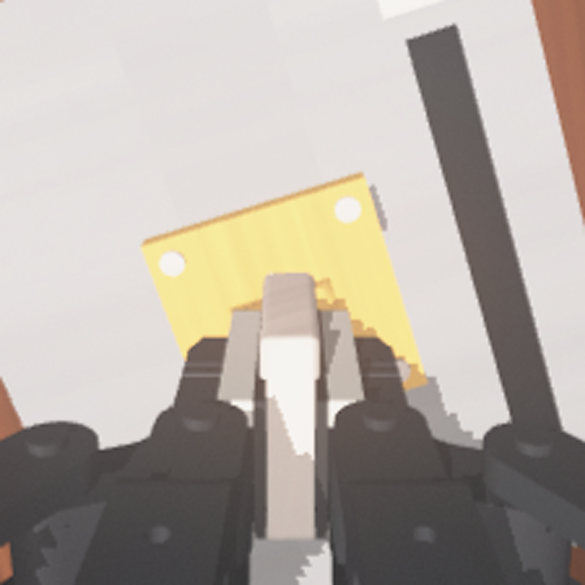

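The view shows the plate turned about 107° relative to the hand, with the bow still square and centred between the pads. Torque jumped from 0.10 to 0.39 N m, so the stop is reached, with a steady 6 N down. Handing in.

```bash
python3 -c "
from h import *
st();print(hand_in())"
```

```text
t 12.68 pos [ 558.56 -205.91  158.63] yang -11.3 xax [ 0.01 -0.   -1.  ] q [-0.47  0.24  0.02  1.35 -0.    1.3 ] F [-2.73 -0.43  5.1 ] T [0.19 0.59 0.37] w 7.4
the job is handed in; nothing more can be done
None
```

I took the square-bowed key from the robot-side slot of the rest, pushed it into the keyhole with small wiggles, and turned it clockwise to the stop. I handed in at 12.7 s, still gripping the key; `hand_in` gives no verdict.

- **Fully home:** The key stopped at a TCP height of about 158.5 mm, against a predicted 158.7 mm. There the push rose to 22 N with no further travel.
- **Turned:** The tool turned about 107° from the slot direction. The torque jumped from 0.10 to 0.39 N m, which I read as the hard stop. That is about 9° past the nominal 98.6°, probably extra play or compliance. I could not read the plug angle directly.
- **Grip:** The bow did not shift or twist between the pads, comparing wrist images before and after the turn. About 5 N down and 0.37 N m of torque were still on at hand-in. The opening reads 7.4 mm on a 9 mm bow, which I put down to a sensor offset.
- **Bystanders:** After the lift, the bell and jar looked untouched in the wrist view. I took no later picture of them, the card stand or the two spare keys. No unexpected contact force showed during the moves.

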